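# Roll the pillar post onto the yellow line

## Task

Set the post out for inspection: on the black roll-out plate, roll the bare steel post away from the aluminium fence by pushing its top sideways with a fingertip, until it lies still along the yellow line, centred over it and not sticking out past the line's ends. It must roll there, not be dragged, in as many strokes as you like, and must never be picked up. Leave everything else where it is.

Things in the scene. Friction and masses are not known exactly. Their poses are not given: they have to be found in the camera images.
- steel_post: bare steel cylinder, 25 mm diameter, 100 mm long, about 0.4 kg, lying on the plate along the fence. Origin on its axis at mid length, 24.5 mm above the table; x runs along the cylinder, y and z turn as it rolls. Let go, it stops within a few mm. A fingertip pressed on its top (3 to 10 N) and moved sideways rolls it by half the fingertip's travel; the stroke ends where the tip runs off the top
- plate: fixed black rubber-faced plate, 220 mm (its x) by 280 mm (its y), top 12 mm above the table; origin: centre of its underside. Along its -y side stands an aluminium fence 200 mm long, inner face at y = -95 mm, top 14 mm above the plate's top. The post starts 1 to 12 mm from the fence, parallel to it, and has to roll towards the plate's +y
- yellow_line: yellow tape line on the plate, the target: 170 mm long (its x, parallel to the plate's x), 7 mm wide, flat; origin at its centre, on the plate's top. It lies about 45 to 70 mm or 100 to 125 mm from the post's starting axis, towards the plate's +y
- blue_line: blue tape line of the same size, parallel to the yellow one, in the other of the two places: not the target, the post may roll over it
- black_pillar: black pillar standing loose on the plate beyond the lines, 25 mm in diameter, 60 mm tall; origin at the centre of its underside. Leave it
- lens_cell: aluminium lens cell on the plate beyond the lines, 28 mm in diameter, 18 mm tall; origin at the centre of its underside. Leave it
- mirror_mount: black mirror mount on a steel pedestal, 108 mm tall, 50 mm wide, standing on the table to the robot's left. Leave it
- driver: red-handled screwdriver, 180 mm, lying on the table to the right. Leave it
- spanner: steel spanner, 150 mm, lying on the table beyond the plate. Leave it
- clamp_fork: flat aluminium clamping fork, 70 mm long, 9 mm thick, on the table to the right. Leave it
- parts_bin: blue two-compartment bin, 100 x 140 mm, 45 mm tall, on the table to the left. Leave it
- duster_can: can, 60 mm in diameter, 160 mm tall, standing on the table beyond the plate. Leave it
Mind the look-alikes: they are no part of the job. There is more than one size of the steel_post; the one meant has the size given above.

How it is judged (in metres and radians):
On the way:
1. the post has rolled through a good part of a turn (more than 2 rad) (angle between steel_post's own z axis and vertical above 2 rad).
At the end, for the whole second after the job is handed in: The steel post rests still on the plate, its axis within 6 mm of the yellow line's centre line, parallel to it within 0.12 rad, its middle at most 34 mm from the line's middle along the line. On the way it has turned more than 2 rad about its axis (y of steel_post in the frame of yellow_line between -0.006 and 0.006 m and x of steel_post in the frame of yellow_line between -0.034 and 0.034 m and angle between the x axis of steel_post and the x axis of yellow_line, either way round below 0.12 rad and height (world z) of steel_post between 0.021 and 0.0275 m and linear speed of steel_post below 0.01 m/s and angular speed of steel_post below 0.3 rad/s); the robot touches nothing.
It fails at once if the steel post was lifted: its axis more than 10 mm above its height on the plate (height (world z) of steel_post above 0.0345 m).
It fails at once if another loose thing was moved more than 15 mm (distance of any of black_pillar, lens_cell, mirror_mount, driver, spanner, clamp_fork, parts_bin, duster_can from where it was at the start of the episode above 0.015 m).
It also fails if it takes over 54 s, if anything falls off the work surface, if the arm or the gripper's body presses on something with over 40 N, if the wrist force passes 120 N, or if a joint passes its speed limit or range.

## Robot

A 6-joint arm with a two-finger parallel gripper is mounted at the origin on the work surface. World frame = base frame: x ahead of the robot, y to its left, z up, the work surface at z = 0. Lengths are in mm, angles in rad, forces in N, time in s.
With the tool pointing down it reaches from about 275 to 750 mm from the base axis. Payload 10.2 kg.
Tool frame: the origin (TCP) lies at the very end of the fingers, on their centre line; the grasp point (between the pads) lies 19 mm behind it; x points along the fingers, y is the direction in which the jaws open and shut, and the axes are right-handed (so a half turn about x gives the same grasp; the last joint's range is limited). The gripper opens to 85 mm and grips with 20 to 120 N. Pads are 22 mm wide; open, the fingers measure 114 mm over their backs; the gripper's body (76 mm by 85 mm) begins 54 mm behind the grasp point. The pads swing forward as they close: fully open they stand 13 mm farther back than shut.
Start: joints at [-1.398, 0.313, 1.498, -0, 1.331, -0.223], TCP at [202.4, -484.423, 231.294] pointing down, gripper open.
Joint ranges: [-2.94, 2.94], [-0.97, 2.17], [0.19, 2.56], [-1.23, 4.37], [0.02, 3.11], [-2.88, 2.88]. Speed limits (rad/s): [2.39, 2.39, 3.01, 3.14, 3.14, 3.14].

## Interface

Orientations are given as a unit quaternion [w, x, y, z].
In Python, from rig import ctrl, viewer, order gives the robot as it stands. The module is installed in compiled form; this text tells all that it offers.
- The arm moves only by the tool carry_out, never from a script. Its argument "deltas" is a list of rows, each a list of 7 numbers: the gripper command: -1 is fully open, 1 is shut, values between are in proportion, then the shift along the tool's x, y, z in mm, then the turn, a rotation vector about the tool's x, y, z in degrees. A call has exactly 5 rows; each row is the pose to reach, as a shift and turn from the pose commanded when the call began, along the tool's axes at that moment; what a row does not reach only later rows make up. A row lasts 1/8 s, in which the tool goes at most 62.5 mm and 10.7 degrees, less where a joint would pass 70% of its speed; a pose out of reach is approached as far as the arm can. A call with a gripper value outside its range is refused whole. The fingers move at their own pace and stop on an object; "newtons" is the grip in N (left out, the last holds). Time passes only in rows, so rows that repeat a pose let the fingers close, or fill a call up. It gives the time, the measured TCP pose, the force and the opening at its end, in the units of the state.
- ctrl.sense(): the state, without advancing time (a new reading comes with each control period).
- viewer.capture(name): name is "scene" or "top" or "wrist"; returns the picture (384x512x3 uint8, red, green, blue); there is no depth.
- viewer.calibration(name): a dict with "fx", "fy", "cx", "cy" (pixels), "xyz" and "attitude" of the camera in the world; the wrist camera has in their place "T_tool_cam" (4x4, takes a point from camera to tool coordinates, whose origin is the TCP and whose axes are the tool frame's). Camera axes: x right, y down, z forward; pixel columns grow to the right and rows downward; lengths in mm; the calibration is good to about 2 mm. A picture is of the moment at which its call begins: read the wrist's pose just before it. calibration takes no time and is no camera call.
- order.finish_job(): hands the job in, once; it reports no verdict.
The state is a dict: "time_s": time; "joints": joint angles; "dq": joint speeds; "tau": joint torques, N m; "eef_pos": TCP position; "ee_rot": TCP orientation; "force": force on the tool from outside, world axes, zero at the start; "wrist_torque": the same for the moment, N m; "grip_width": opening from 0.0 (shut) to 1.0 (fully open).
Only numpy, scipy, OpenCV 4.12 (cv2) and the standard library are available. Lean on these libraries where they do the work, as an engineer would, in place of code of your own. Each camera call takes 0.05 s, during which the arm holds its last target. There are 200 camera calls.

## Working session

There is one attempt and no reset: what is moved stays moved. The work goes in short steps, Python scripts to look and compute and a tool call to move; the robot and the scene stay as the last step left them, time stands still between calls to the robot, and variables do not carry over. Pictures are saved under pics/ and viewed, about 8 in all and at most 12, crops included, and the job is handed in when it is done.

Besides the shell and the picture viewer there is one more tool, called after "Emit:" as name([rows], argument=value, ...), one row to a line, values as JSON. carry_out: Moves the arm, as the interface text tells. Its arguments: {"type":"object","properties":{"deltas":{"type":"array"},"newtons":{"type":"number"}},"required":["deltas"]}

```bash
mkdir -p pics; python3 - <<'E'
from rig import ctrl, viewer
import cv2
s=ctrl.sense(); print(s)
for n in("top","scene"):
    im=viewer.capture(n); cv2.imwrite(f"pics/{n}0.png",im[:,:,::-1]); print(n,viewer.calibration(n))
print(viewer.calibration("wrist"))
a=cv2.imread("pics/top0.png")
E
```

```text
{'time_s': 0.0, 'joints': array([-1.39840452e+00,  3.13475550e-01,  1.49845636e+00, -1.72625232e-06,
        1.33099752e+00, -2.23364134e-01]), 'dq': array([ 3.91474273e-04, -2.13630277e-03,  6.07233659e-05, -1.50724560e-04,
       -4.03314720e-04, -1.98516957e-03]), 'tau': array([-3.49022093e-04, -4.12269831e+01, -2.59742296e+01, -2.31042031e-04,
        4.14993876e-03,  1.67673278e-05]), 'eef_pos': array([ 202.35002637, -484.15222164,  230.71474777]), 'ee_rot': array([ 0.13853715,  0.69331953,  0.13948212, -0.69329663]), 'force': array([ 0.89537207, -0.18542534,  0.02880713]), 'wrist_torque': array([-0.01777996, -0.02018733,  0.0479998 ]), 'grip_width': 1.00483610326451}
top {'fx': 448.2838999809792, 'fy': 448.2838999809792, 'cx': 258.83429664949824, 'cy': 190.2527254323661, 'xyz': array([ 512.35328022,   37.1909014 , 1267.47267753]), 'attitude': array([ 0.00717073, -0.70092235,  0.71309756, -0.01217862])}
scene {'fx': 357.4641377786218, 'fy': 357.4641377786218, 'cx': 251.2013799385292, 'cy': 194.37893213023662, 'xyz': array([1325.47418774,  -26.79565172,  730.27818215]), 'attitude': array([-0.29863998,  0.65378246,  0.63246853, -0.28873208])}
{'fx': 267.1435785058431, 'fy': 267.1435785058431, 'cx': 262.4846683011314, 'cy': 190.87536066155434, 'T_tool_cam': array([[ 6.08917917e-04, -2.61143304e-01,  9.65299852e-01,
        -1.42034004e+02],
       [ 9.99999813e-01,  9.76591497e-05, -6.04387092e-04,
         4.30317063e-02],
       [ 6.35612790e-05,  9.65300039e-01,  2.61143314e-01,
        -6.55477600e+01],
       [ 0.00000000e+00,  0.00000000e+00,  0.00000000e+00,
         1.00000000e+00]])}
```

View pics/top0.png

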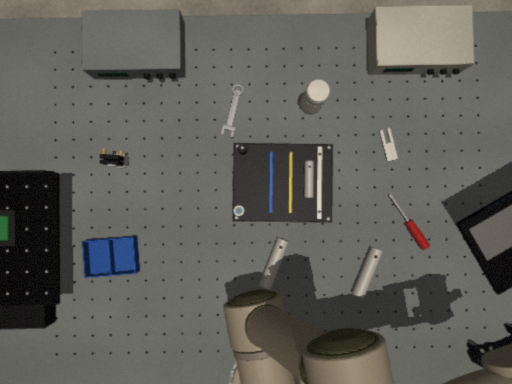

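View pics/scene0.png

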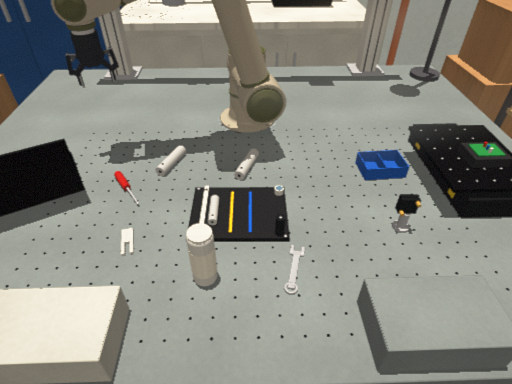

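The top view shows the black plate at about (283,182), with fence (320,182), yellow line (291,182) and blue line (271,182). There are three candidate posts: (309,179) on the plate beside the fence, and (275,258) and (367,272), both on the table and larger. The one on the plate fits; I'll measure it and confirm in a crop.

```bash
cat > h.py <<'E'
import numpy as np, cv2
from scipy.spatial.transform import Rotation as R
from rig import ctrl, viewer
def q(w): return R.from_quat([w[1],w[2],w[3],w[0]])
def cam(name,s=None):
    c=viewer.calibration(name)
    if name!="wrist": return c,np.array(c["xyz"]),q(c["attitude"]).as_matrix()
    T=c["T_tool_cam"]; Rt=q(s["ee_rot"]).as_matrix()
    return c,s["eef_pos"]+Rt@T[:3,3],Rt@T[:3,:3]
def cast(uv,z,C):
    c,o,M=C; uv=np.atleast_2d(np.asarray(uv,float))
    d=np.c_[(uv[:,0]-c["cx"])/c["fx"],(uv[:,1]-c["cy"])/c["fy"],np.ones(len(uv))]@M.T
    return o+d*((z-o[2])/d[:,2])[:,None]
def blob(mask,box=None):
    m=np.zeros(mask.shape,np.uint8)
    if box: x0,y0,x1,y1=box; m[y0:y1,x0:x1]=mask[y0:y1,x0:x1]
    else: m[:]=mask
    cs,_=cv2.findContours(m,cv2.RETR_EXTERNAL,cv2.CHAIN_APPROX_NONE)
    return max(cs,key=cv2.contourArea)
def rect(cnt,z,C):
    p=cast(cnt[:,0,:],z,C)[:,:2].astype(np.float32)
    (cx,cy),(w,h),a=cv2.minAreaRect(p)
    if h>w: w,h,a=h,w,a-90
    return dict(c=np.round([cx,cy],1),L=round(w,1),W=round(h,1),ang=round((a+90)%180-90,1))
def masks(im):
    hsv=cv2.cvtColor(im,cv2.COLOR_BGR2HSV); H,S,V=cv2.split(hsv)
    return dict(yellow=((H>15)&(H<38)&(S>110)&(V>70)).astype(np.uint8),
      blue=((H>100)&(H<130)&(S>110)&(V>60)).astype(np.uint8),
      pale=((S<70)&(V>105)).astype(np.uint8))
E
python3 - <<'E'
from h import *
im=cv2.imread("pics/top0.png"); C=cam("top"); m=masks(im)
print("yellow",rect(blob(m["yellow"],(236,146,332,220)),12,C))
print("blue",rect(blob(m["blue"],(236,146,332,220)),12,C))
print("post",rect(blob(m["pale"],(300,150,315,215)),24.5,C))
print("fence",rect(blob(m["pale"],(315,140,326,222)),26,C))
for b in((255,235,290,290),(350,240,385,300)): print("other",rect(blob(m["pale"],b),12,C))
cv2.imwrite("pics/c1.png",cv2.resize(im[135:305,225:390],None,fx=3.5,fy=3.5,interpolation=cv2.INTER_CUBIC))
E
```

```text
yellow {'c': array([567.1, -60.7]), 'L': 171.3, 'W': 10.8, 'ang': -2.3}
blue {'c': array([569.4,  -5.1]), 'L': 168.4, 'W': 8.4, 'ang': -1.0}
post {'c': array([ 575.2, -111.8]), 'L': 100.2, 'W': 22.3, 'ang': -1.2}
fence {'c': array([ 566.5, -140.6]), 'L': 200.0, 'W': 13.9, 'ang': -1.2}
other {'c': array([365.3,  -5.6]), 'L': 111.2, 'W': 95.0, 'ang': -1.0}
other {'c': array([ 325.8, -270.4]), 'L': 153.3, 'W': 95.3, 'ang': -1.3}
```

View pics/c1.png

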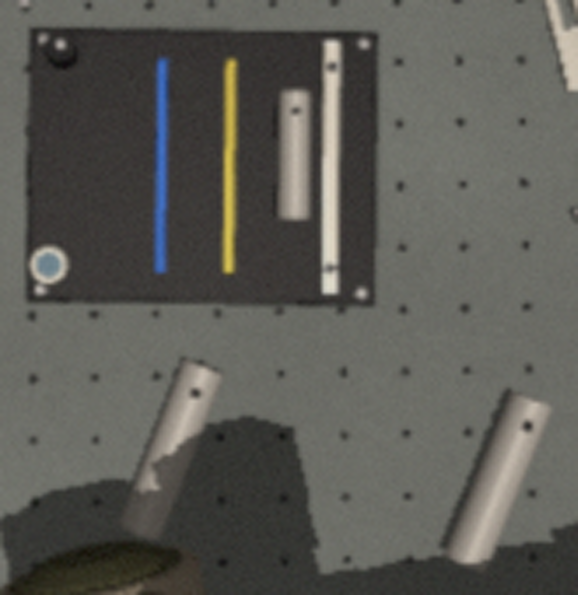

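The crop confirms it: the post on the plate (crop (295,155)) measures 100 mm × about 24 mm, and the two on the table are longer or thicker. It has to roll about 51 mm to the yellow line. Next I'll work out the approach, to a point 120 mm above the table.

```bash
cat >> h.py <<'E'
def plan(target,yawdir=None):
    s=ctrl.sense(); Rt=q(s["ee_rot"]); print("t",round(s["time_s"],2),"pos",s["eef_pos"].round(1),"F",s["force"].round(1),"w",round(s["grip_width"],2))
    print("axes\n",Rt.as_matrix().round(3))
    print("shift tool",Rt.inv().apply(np.array(target)-s["eef_pos"]).round(1))
    for nm,zd in(("z=+y",90-1.2),("z=-y",-91.2),("z=+x",-1.2),("z=-x",178.8)):
        zz=np.array([np.cos(np.radians(zd)),np.sin(np.radians(zd)),0]); xx=np.array([0,0,-1.]); yy=np.cross(zz,xx)
        print(nm,np.degrees((Rt.inv()*R.from_matrix(np.c_[xx,yy,zz])).as_rotvec()).round(1))
E
python3 -c "
from h import *
plan([575,-114,120])"
```

```text
t 0.1 pos [ 202.4 -484.2  230.8] F [0.  0.5 1.1] w 1.0
axes
 [[-0.     0.386 -0.923]
 [ 0.001 -0.923 -0.386]
 [-1.    -0.001 -0.   ]]
shift tool [ 111.1 -197.8 -486.5]
z=+y [1.139e+02 1.000e-01 1.000e-01]
z=-y [-66.1  -0.    0. ]
z=+x [-1.561e+02 -1.000e-01  0.000e+00]
z=-x [23.9  0.   0.1]
```

Emit:
carry_out([
  [1, 0, -20, -50, -10, 0, 0],
  [1, 0, -40, -100, -20, 0, 0],
  [1, 0, -60, -150, -30, 0, 0],
  [1, 0, -80, -195, -40, 0, 0],
  [1, 0, -98, -240, -50, 0, 0],
], newtons=40)

```text
time_s: 0.72
eef_pos: [386.9, -300.0, 231.1]
ee_rot: [-0.421, -0.568, -0.421, 0.568]
force: [-0.7, -0.8, -0.8]
grip_width: 0.001
```

```bash
python3 -c "
from h import *
plan([575,-114,120])"
```

```text
t 0.72 pos [ 386.9 -300.   231.1] F [-0.7 -0.8 -0.8] w 0.0
axes
 [[-0.     0.956 -0.292]
 [ 0.    -0.292 -0.956]
 [-1.    -0.    -0.   ]]
shift tool [ 111.1  125.5 -232.8]
z=+y [164.2   0.    0. ]
z=-y [-15.8  -0.    0. ]
z=+x [-105.8   -0.     0. ]
z=-x [74.2  0.   0. ]
```

Emit:
carry_out([
  [1, 0, 25, -46, -5, 0, 0],
  [1, 20, 50, -92, -10, 0, 0],
  [1, 50, 76, -140, -16, 0, 0],
  [1, 80, 102, -188, -16, 0, 0],
  [1, 111, 125, -232, -16, 0, 0],
])

```text
time_s: 1.35
eef_pos: [575.5, -115.6, 119.1]
ee_rot: [-0.494, -0.506, -0.494, 0.506]
force: [1.0, -0.7, -0.1]
grip_width: 0.0
```

Emit:
carry_out([
  [1, 0, 0, 0, 0, 0, 0],
  [1, 0, 0, 0, 0, 0, 0],
  [1, 0, 0, 0, 0, 0, 0],
  [1, 0, 0, 0, 0, 0, 0],
  [1, 0, 0, 0, 0, 0, 0],
])

```text
time_s: 1.98
eef_pos: [574.4, -117.7, 120.7]
ee_rot: [0.494, 0.506, 0.494, -0.506]
force: [-0.2, -0.7, 0.2]
grip_width: -0.002
```

```bash
python3 - <<'E'
from h import *
plan([575,-114,120])
s=ctrl.sense(); im=viewer.capture("wrist")[:,:,::-1].copy(); cv2.imwrite("pics/w1.png",im)
m=masks(im); C=cam("wrist",s)
print("yellow",rect(blob(m["yellow"]),12,C)); print("blue",rect(blob(m["blue"]),12,C))
E
```

```text
t 1.98 pos [ 574.4 -117.7  120.7] F [-0.2 -0.7  0.2] w -0.0
axes
 [[ 0.001  1.    -0.024]
 [-0.    -0.024 -1.   ]
 [-1.     0.001  0.   ]]
shift tool [ 0.7  0.6 -3.7]
z=+y [ 1.798e+02 -1.000e-01 -0.000e+00]
z=-y [-0.2  0.  -0. ]
z=+x [-90.2   0.   -0. ]
z=-x [89.8 -0.  -0. ]
yellow {'c': array([566.8, -61.1]), 'L': 170.4, 'W': 8.2, 'ang': -1.8}
blue {'c': array([568.3,  -6.5]), 'L': 170.1, 'W': 8.0, 'ang': -1.7}
```

View pics/w1.png

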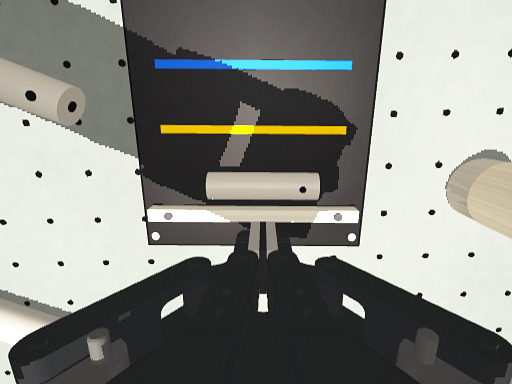

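The wrist view shows the yellow line on row 130, the post at (263,186) with its marked end at (303,189), the fence on row 214 and the fingertips at about (262,225). Next I'll measure the post from this view.

```bash
cat >> h.py <<'E'
def look(name,box=None):
    s=ctrl.sense(); im=viewer.capture("wrist")[:,:,::-1].copy(); cv2.imwrite(f"pics/{name}.png",im)
    m=masks(im); C=cam("wrist",s); print("t",s["time_s"],"pos",s["eef_pos"].round(1),"F",s["force"].round(1))
    y=rect(blob(m["yellow"]),12,C); print("yellow",y)
    if box: p=rect(blob(m["pale"],box),24.5,C); print("post",p)
    if box:
        a=np.radians(-1.5); d=p["c"]-y["c"]; print("post in line frame x,y",np.round([d@[np.cos(a),np.sin(a)],d@[-np.sin(a),np.cos(a)]],1))
E
python3 - <<'E'
from h import *
C=cam("wrist",ctrl.sense()); im=cv2.imread("pics/w1.png"); m=masks(im)
print(rect(blob(m["pale"],(195,165,330,204)),24.5,C))
E
```

```text
{'c': array([ 574.1, -111.2]), 'L': 104.7, 'W': 25.5, 'ang': -1.4}
```

Emit:
carry_out([
  [1, 30, 0, 2, 0, 0, 0],
  [1, 60, 0, 2, 0, 0, 0],
  [1, 76, 0, 2, 0, 0, 0],
  [1, 80, 0, 2, 0, 0, 0],
  [1, 80, 0, 2, 0, 0, 0],
])

```text
time_s: 2.65
eef_pos: [574.8, -119.4, 41.0]
ee_rot: [0.495, 0.506, 0.494, -0.506]
force: [0.2, -0.3, -0.2]
grip_width: -0.001
```

Emit:
carry_out([
  [1, 1, 0, 0, 0, 0, 0],
  [1, 2, 0, 0, 0, 0, 0],
  [1, 3, 0, 0, 0, 0, 0],
  [1, 3, 0, 0, 0, 0, 0],
  [1, 3, 0, 0, 0, 0, 0],
])

```text
time_s: 3.28
eef_pos: [574.4, -119.2, 37.3]
ee_rot: [-0.494, -0.506, -0.494, 0.506]
force: [0.3, -0.2, -0.4]
grip_width: -0.002
```

Emit:
carry_out([
  [1, 0.3, 0, 0, 0, 0, 0],
  [1, 0.6, 0, 0, 0, 0, 0],
  [1, 0.9, 0, 0, 0, 0, 0],
  [1, 1, 0, 0, 0, 0, 0],
  [1, 1, 0, 0, 0, 0, 0],
])

```text
time_s: 3.9
eef_pos: [574.6, -119.3, 36.9]
ee_rot: [0.494, 0.506, 0.494, -0.506]
force: [-1.7, -0.3, 4.5]
grip_width: -0.001
```

Emit:
carry_out([
  [1, 0.1, 0, -3, 0, 0, 0],
  [1, 0.1, 0, -7, 0, 0, 0],
  [1, 0.1, 0, -11, 0, 0, 0],
  [1, 0.1, 0, -15, 0, 0, 0],
  [1, 0.1, 0, -17, 0, 0, 0],
])

```text
time_s: 4.53
eef_pos: [575.1, -102.3, 36.9]
ee_rot: [0.495, 0.506, 0.494, -0.506]
force: [-1.3, -1.0, 6.7]
grip_width: -0.001
```

Emit:
carry_out([
  [1, 0, 0, -4, 0, 0, 0],
  [1, 0, 0, -8, 0, 0, 0],
  [1, 0, 0, -12, 0, 0, 0],
  [1, 0, 0, -15, 0, 0, 0],
  [1, 0, 0, -16, 0, 0, 0],
])

```text
time_s: 5.15
eef_pos: [575.5, -86.2, 36.8]
ee_rot: [0.495, 0.506, 0.494, -0.506]
force: [-1.1, 0.0, 6.0]
grip_width: -0.001
```

Emit:
carry_out([
  [1, -2, 0, 0, 0, 0, 0],
  [1, -8, 0, 0, 0, 0, 0],
  [1, -20, 0, 0, 0, 0, 0],
  [1, -30, 0, 15, 0, 0, 0],
  [1, -30, 0, 30, 0, 0, 0],
])

```text
time_s: 5.78
eef_pos: [575.0, -117.7, 67.4]
ee_rot: [0.495, 0.506, 0.493, -0.505]
force: [-0.2, 0.0, -0.6]
grip_width: 0.001
```

```bash
python3 - <<'E'
from h import *
look("w2")
E
```

```text
t 5.775 pos [ 575.  -117.7   67.4] F [-0.2  0.  -0.6]
yellow {'c': array([566.8, -61. ]), 'L': 170.3, 'W': 8.0, 'ang': -1.8}
```

View pics/w2.png

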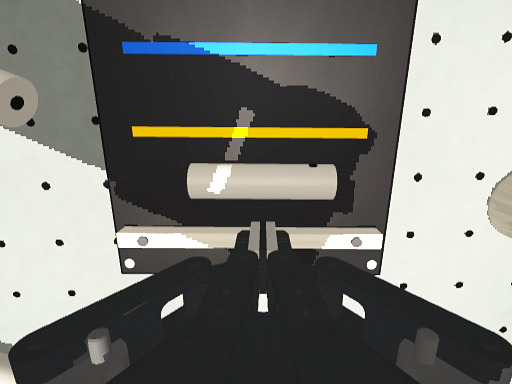

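The post has rolled clear of the fence. It now lies at (262,181), parallel to the line (row 132), and its marker hole has turned to the far side at (313,165).

```bash
python3 - <<'E'
from h import *
look("w2b",(175,155,350,205))
E
```

```text
t 5.825 pos [ 574.6 -119.4   66.7] F [ 0.1 -1.3  0.3]
yellow {'c': array([566.8, -61.1]), 'L': 170.3, 'W': 8.0, 'ang': -1.8}
post {'c': array([574.6, -94.8]), 'L': 106.7, 'W': 25.9, 'ang': -2.0}
post in line frame x,y [  8.7 -33.5]
```

Emit:
carry_out([
  [1, 10, 0, -16, 0, 0, 0],
  [1, 22, 0, -16, 0, 0, 0],
  [1, 28, 0, -16, 0, 0, 0],
  [1, 29.5, 0, -16, 0, 0, 0],
  [1, 30, 0, -16, 0, 0, 0],
])

```text
time_s: 6.5
eef_pos: [574.5, -100.2, 36.8]
ee_rot: [-0.494, -0.505, -0.495, 0.506]
force: [-7.2, 1.0, 13.1]
grip_width: -0.0
```

Emit:
carry_out([
  [1, 0, 0, 0, 0, 0, 0],
  [1, 0, 0, -3, 0, 0, 0],
  [1, 0, 0, -7, 0, 0, 0],
  [1, 0, 0, -11, 0, 0, 0],
  [1, 0, 0, -15, 0, 0, 0],
])

```text
time_s: 7.12
eef_pos: [574.9, -85.3, 36.8]
ee_rot: [-0.494, -0.505, -0.494, 0.506]
force: [-6.2, -0.4, 10.2]
grip_width: 0.002
```

Emit:
carry_out([
  [1, 0, 0, -4, 0, 0, 0],
  [1, 0, 0, -8, 0, 0, 0],
  [1, 0, 0, -12, 0, 0, 0],
  [1, 0, 0, -16, 0, 0, 0],
  [1, 0, 0, -18, 0, 0, 0],
])

```text
time_s: 7.75
eef_pos: [575.5, -67.0, 36.2]
ee_rot: [-0.494, -0.506, -0.494, 0.506]
force: [-2.6, 0.3, 3.5]
grip_width: -0.001
```

Emit:
carry_out([
  [1, -2, 0, 0, 0, 0, 0],
  [1, -8, 0, 0, 0, 0, 0],
  [1, -20, 0, 0, 0, 0, 0],
  [1, -30, 0, 15, 0, 0, 0],
  [1, -30, 0, 30, 0, 0, 0],
])

```text
time_s: 8.38
eef_pos: [575.5, -98.7, 67.4]
ee_rot: [0.495, 0.506, 0.493, -0.505]
force: [0.8, -0.2, -0.3]
grip_width: 0.0
```

```bash
python3 - <<'E'
from h import *
look("w3",(175,142,350,205))
E
```

```text
t 8.375 pos [575.5 -98.7  67.4] F [ 0.8 -0.2 -0.3]
yellow {'c': array([566.9, -61.1]), 'L': 170.3, 'W': 8.0, 'ang': -1.7}
post {'c': array([575.1, -78.4]), 'L': 106.8, 'W': 25.7, 'ang': -1.4}
post in line frame x,y [  8.7 -17.1]
```

View pics/w3.png

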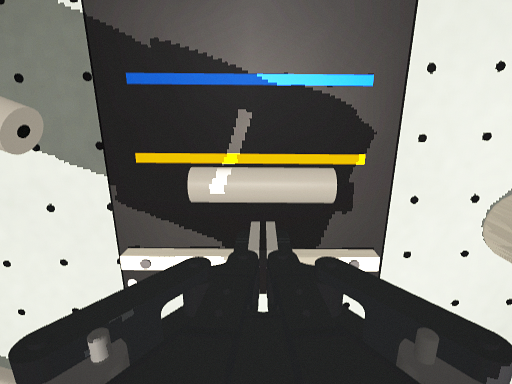

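The post is at (262,185), parallel to the line and 17 mm short of it (yellow line on row 158). One more stroke of 34 mm fingertip travel should bring it there, pressing slightly more lightly.

Emit:
carry_out([
  [1, 10, 0, -10, 0, 0, 0],
  [1, 22, 0, -10, 0, 0, 0],
  [1, 28, 0, -10, 0, 0, 0],
  [1, 29.3, 0, -10, 0, 0, 0],
  [1, 29.7, 0, -10, 0, 0, 0],
])

```text
time_s: 9.05
eef_pos: [574.7, -87.1, 36.7]
ee_rot: [-0.494, -0.505, -0.495, 0.506]
force: [-5.5, -0.0, 9.8]
grip_width: 0.0
```

Emit:
carry_out([
  [1, 0, 0, 0, 0, 0, 0],
  [1, 0, 0, -4, 0, 0, 0],
  [1, 0, 0, -8, 0, 0, 0],
  [1, 0, 0, -12, 0, 0, 0],
  [1, 0, 0, -16, 0, 0, 0],
])

```text
time_s: 9.68
eef_pos: [575.2, -71.0, 36.9]
ee_rot: [-0.494, -0.505, -0.495, 0.506]
force: [-5.1, -0.3, 9.5]
grip_width: 0.003
```

Emit:
carry_out([
  [1, 0, 0, -4, 0, 0, 0],
  [1, 0, 0, -8, 0, 0, 0],
  [1, 0, 0, -12, 0, 0, 0],
  [1, 0, 0, -16, 0, 0, 0],
  [1, 0, 0, -18, 0, 0, 0],
])

```text
time_s: 10.3
eef_pos: [575.7, -52.9, 36.8]
ee_rot: [-0.494, -0.505, -0.494, 0.506]
force: [-3.4, 0.3, 6.8]
grip_width: 0.001
```

Emit:
carry_out([
  [1, -2, 0, 0, 0, 0, 0],
  [1, -8, 0, 0, 0, 0, 0],
  [1, -20, 0, 0, 0, 0, 0],
  [1, -30, 0, 15, 0, 0, 0],
  [1, -40, 0, 30, 0, 0, 0],
])

```text
time_s: 10.92
eef_pos: [575.4, -84.6, 77.5]
ee_rot: [0.494, 0.506, 0.494, -0.506]
force: [0.1, 0.6, -0.4]
grip_width: -0.003
```

```bash
python3 - <<'E'
from h import *
look("w4",(175,145,350,205))
E
```

```text
t 10.925 pos [575.4 -84.6  77.5] F [ 0.1  0.6 -0.4]
yellow {'c': array([500.5, -58.9]), 'L': 37.7, 'W': 7.2, 'ang': -1.3}
post {'c': array([575.7, -61.5]), 'L': 106.1, 'W': 25.9, 'ang': -1.9}
post in line frame x,y [75.2 -0.6]
```

View pics/w4.png

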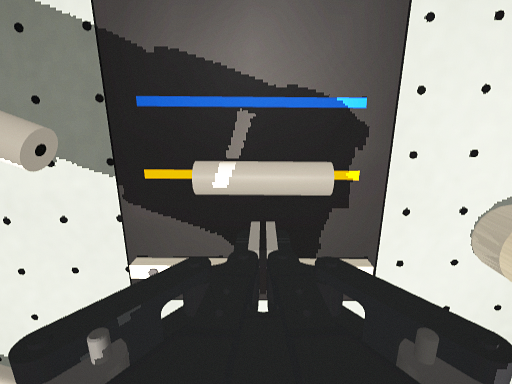

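The post lies at (262,178), with the yellow tape showing at both ends (row 174). From the line measured earlier (centre 566.8, −61.1), it is about 0 mm across, 9 mm along and parallel. I'll back off and check again with the top camera.

Emit:
carry_out([
  [1, -30, 0, 0, 0, 0, 0],
  [1, -60, 0, 0, 0, 0, 0],
  [1, -80, -30, 30, 0, 0, 0],
  [1, -80, -60, 80, 0, 0, 0],
  [1, -80, -100, 130, 0, 0, 0],
])

```text
time_s: 11.6
eef_pos: [472.2, -211.5, 156.9]
ee_rot: [0.495, 0.506, 0.494, -0.506]
force: [0.8, -1.5, -0.3]
grip_width: -0.004
```

Emit:
carry_out([
  [1, 0, -30, 50, 0, 0, 0],
  [1, 0, -60, 100, 0, 0, 0],
  [1, 0, -60, 100, 0, 0, 0],
  [1, 0, -60, 100, 0, 0, 0],
  [1, 0, -60, 100, 0, 0, 0],
])

```text
time_s: 12.22
eef_pos: [411.5, -307.4, 156.5]
ee_rot: [0.495, 0.505, 0.495, -0.505]
force: [0.9, 0.3, -0.1]
grip_width: 0.001
```

```bash
python3 - <<'E'
from h import *
im=viewer.capture("top")[:,:,::-1].copy(); cv2.imwrite("pics/top1.png",im); C=cam("top"); m=masks(im)
print("post",rect(blob(m["pale"],(280,150,304,215)),24.5,C)); print("blue",rect(blob(m["blue"],(236,146,332,220)),12,C))
p=np.argwhere(m["yellow"][140:225,275:310])[:,::-1]+[275,140]; w=cast(p,12,C); 
k=np.polyfit(w[:,0],w[:,1],1); print("yellow slope deg",np.degrees(k[0]),"y at 575",np.polyval(k,575),"x range",w[:,0].min(),w[:,0].max())
d=cv2.absdiff(im,cv2.imread("pics/top0.png")).max(2)>60; print(ctrl.sense()["eef_pos"])
cv2.imwrite("pics/c2.png",cv2.resize(im[70:290,70:440],None,fx=2.1,fy=2.1))
E
```

```text
post {'c': array([577.5, -61.8]), 'L': 102.9, 'W': 22.3, 'ang': -1.1}
blue {'c': array([569.4,  -5.1]), 'L': 168.4, 'W': 8.4, 'ang': -1.0}
yellow slope deg -1.7112123781572686 y at 575 -60.56831404274823 x range 481.4585720087322 652.6887044530491
[ 411.54795894 -307.42269989  156.52994334]
```

View pics/c2.png

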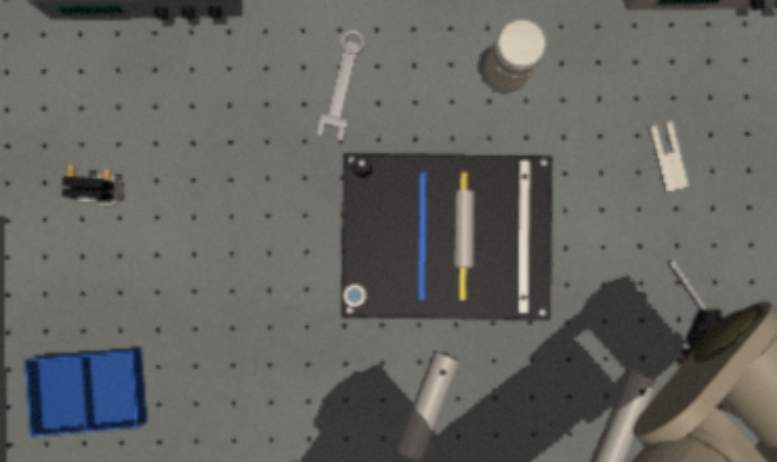

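The top view shows the post on the yellow line (crop (464,230)), about 1 mm across and 10 mm along, with the rest of the visible scene unchanged.

```bash
python3 -c "
from rig import order
print(order.finish_job())"
```

```text
the job is handed in; nothing more can be done
None
```

The steel post now lies along the yellow line, and the job is handed in; no verdict was reported. I rolled it about 50 mm (roughly 4 rad) away from the fence in three fingertip strokes, without picking it up.

- **Position:** the last wrist look put its axis within 1 mm of the line's centre line, parallel within about 0.5°, and about 9 mm off along the line. The top camera agreed, with about 1 mm across, 10 mm along and 0.6° of angle.
- **Failed reading:** in the last wrist picture the post covers most of the tape, so the automatic line fit caught only one end. I used the line position measured earlier instead.
- **Force:** pressing force was mostly 4 to 10 N, with a brief reading of 13 N at the start of the second stroke.
- **Everything else:** the top view showed nothing else moved. The arm partly covered the screwdriver there, but I never touched or reached for it. The arm ended clear of the scene, with the force reading near zero.

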